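# Sort two metal specimen rods through blind sizing ports

### The job

Sort the two aluminium specimen rods with the sizing box: first try the thicker rod in the sloping ports until you find the one it slides through, and let it slide down into the compartment below; then send the thinner rod through the other, narrower port. The throats lie deep inside two like mouths, so tell them apart by the feel of the fit. Leave the three bottles where they stand.

Things in the scene. Friction and masses are not known exactly. Their poses are not given: they have to be found in the camera images.
- rod_thin: Solid aluminium rod, 18 mm in diameter, 80 mm long, about 55 g. Its origin is the centre of its foot (lower end), its z axis runs up along the rod. Foot edge chamfered 2.5 mm. It starts upright in a well of the rack, 60 mm of it showing above the rack; which well varies.
- rod_thick: Solid aluminium rod, 23 mm in diameter, 80 mm long, about 90 g. Its origin is the centre of its foot (lower end), its z axis runs up along the rod. Foot edge chamfered 2.5 mm. It starts upright in a well of the rack, 60 mm of it showing above the rack; which well varies.
- rod_thin_mid (a point): Middle of the thin rod, on its axis, 40 mm from the foot.
- rod_thick_mid (a point): Middle of the thick rod, on its axis, 40 mm from the foot.
- rack: White rack block, fixed, 64 x 170 x 30 mm (x, y, z), origin at the centre of its underside; two wells 27 mm wide and 20 mm deep at y = +45 and -45 mm.
- gauge: Fixed closed box, blue front, clear walls and lid (99 mm high), 190 x 236 mm; origin on the table, 10 mm robot-side of the footprint's centre, x away from the robot. Sloping face with ports at y = +60 (left) and -60 mm (right), mouths 125 mm up and at x = -70 mm; each leads into its own compartment (y > 0, y < 0; floor at 6 mm), with no other way in.
- mouth_left (a point): Mouth centre of the left (+y) port. A 38 mm green flare narrows in 6 mm to a 28 mm guide; 20 mm in, a 45 degree shoulder leads to the hidden throat, 20 mm wide in one port and 25 mm in the other (which is which varies), ending 30 mm in. Going in, the axis runs along (0.574, 0, -0.819) of the gauge frame, 35 degrees from vertical. A fitting rod let go 42 mm or more in slides down by itself.
- mouth_right (a point): Mouth centre of the right (-y) port. A 38 mm green flare narrows in 6 mm to a 28 mm guide; 20 mm in, a 45 degree shoulder leads to the hidden throat, 20 mm wide in one port and 25 mm in the other (which is which varies), ending 30 mm in. Going in, the axis runs along (0.574, 0, -0.819) of the gauge frame, 35 degrees from vertical. A fitting rod let go 42 mm or more in slides down by itself.
- jar: Bystander: amber glass jar with white lid, 68 mm wide, 115 mm high, origin under its centre.
- small_bottle: Bystander: small amber bottle with white cap, 44 mm wide, 90 mm high, origin under its centre.
- blue_bottle: Bystander: blue bottle with white cap, 38 mm wide, 110 mm high, origin under its centre.

How it is judged:
By the outcome, as a careful person would: the job done as asked, in the order asked, and still so for the second after the job is handed in, with the robot touching nothing.
It also fails if it takes over 67 s, if anything falls off the work surface, if the arm or the gripper's body presses on something with over 40 N, if the wrist force passes 120 N, or if a joint passes its speed limit or range.

### The arm

A 6-joint arm with a two-finger parallel gripper is mounted at the origin on the work surface. World frame = base frame: x ahead of the robot, y to its left, z up, the work surface at z = 0. Lengths are in m, angles in rad, forces in N, time in s.
With the tool pointing down it reaches from about 0.425 to 1.125 m from the base axis. Payload 14.9 kg.
Tool frame: the origin (TCP) lies midway between the tips of the shut fingers; the grasp point (between the pads) lies 19 mm behind it; z points along the fingers, y is the line along which they close (so a half turn about z gives the same grasp; the last joint's range is limited). The gripper opens to 91 mm and grips with 3 to 60 N. Pads are 32 mm wide; open, the fingers measure 118 mm over their backs; the gripper's body (76 mm by 178 mm) begins 60 mm behind the grasp point.
Start: joints at [-1.322, 0.379, 1.734, -0, 1.028, -0.033], TCP at [0.195, -0.672, 0.214] pointing down, gripper open.
Joint ranges: [-2.77, 2.77], [-0.74, 2.19], [0, 2.66], [-1.06, 4.2], [0.31, 2.87], [-3.08, 3.08]. Speed limits (rad/s): [1.89, 1.89, 2.39, 3.14, 3.14, 3.14].

### API

Orientations are given as a unit quaternion [x, y, z, w].
In Python, from station import bot, camera, calibration gives the robot as it stands.
- The arm moves only by the tool servo_tool, never from a script. Its argument "commands" is text: rows parted by semicolons, each of 7 numbers parted by spaces: the shift along the tool's x, y, z scaled (see below), then the turn, a rotation vector about the tool's x, y, z scaled (see below), then the closure, from -1 (fully open) to 1 (shut). In form: x y z rx ry rz gripper; .... A call has 1 to 12 rows; each row is the pose to reach, as a shift and turn from the pose commanded when the call began, along the tool's axes at that moment; what a row does not reach only later rows make up. The controller multiplies each number of a shift by 0.25 m and each number of a turn by 1.5 rad. A row lasts 1/8 s, in which the tool goes at most 62.5 mm and 10.7 degrees, less where a joint would pass 70% of its speed; a pose out of reach is approached as far as the arm can. A call with a number of a shift or a turn outside -1 to 1 is refused whole. A call with a gripper value outside its range is refused whole. The fingers move at their own pace and stop on an object; "newtons" is the grip in N (left out, the last holds). Time passes only in rows, so rows that repeat a pose let the fingers close. It gives the time, the measured TCP pose, the force, the opening and the grip force at its end, in the units of the state.
- bot.get_state(): the state, without advancing time (a new reading comes with each control period).
- camera(name): name is "scene" or "top"; returns the picture (400x640x3 uint8, blue, green, red); there is no depth.
- calibration(name): a dict with "mtx" (3x3 intrinsics, pixels), "k1" (the pictures are not rectified: a ray, as slopes to the right and down, at radius r is drawn at 1 + k1 r^2 times it, then the intrinsics apply), "R" (3x3) and "t" (3): a world point X has camera coordinates R X + t. Camera axes: x right, y down, z forward; pixel columns grow to the right and rows downward; lengths in m; the calibration is good to about 2 mm. A picture is of the moment at which its call begins. calibration takes no time and is no camera call.
- bot.hand_in(): hands the job in; it is judged then, once.
The state is a dict: "time": time; "joint_pos": joint angles; "joint_velocities": joint speeds; "effort": joint torques, N m; "tool_pos": TCP position; "tool_rot": TCP orientation; "ft_force": force on the tool from outside, world axes, zero at the start; "wrist_torque": the same for the moment, N m; "opening": opening from 0.0 (shut) to 1.0 (fully open); "grip_force": force on a finger pad.
Only numpy, scipy, OpenCV 4.12 (cv2) and the standard library are available. Lean on these libraries where they do the work, as an engineer would, in place of code of your own. Each camera call takes 0.05 s, during which the arm holds its last target. There are 200 camera calls.

## Working session

There is one attempt and no reset: what is moved stays moved. The work goes in short steps, Python scripts to look and compute and a tool call to move; the robot and the scene stay as the last step left them, time stands still between calls to the robot, and variables do not carry over. Pictures are saved under pics/ and viewed, at most 10 in all, crops included, and the job is handed in when it is done.

Besides the shell and the picture viewer there is one more tool, called after "Emit:" as name(argument=value, ...), one argument or row to a line, values as JSON. servo_tool: Moves the arm, as the interface text tells. Shifts and turns lie within -1 to 1; 1 stands for 0.25 m of shift or 1.5 rad of turn. Its arguments: {"type":"object","properties":{"commands":{"type":"string"},"newtons":{"type":"number"}},"required":["commands"]}

```bash
ls; mkdir -p pics; python3 - <<'E'
from station import bot,camera,calibration
import cv2
for n in("scene","top"):
    cv2.imwrite(f"pics/{n}0.png",camera(n)); c=calibration(n); print(n,c)
print(bot.get_state())
E
```

```text
pics
scene {'mtx': array([[437.59902276,   0.        , 320.10650384],
       [  0.        , 437.59902276, 203.26835392],
       [  0.        ,   0.        ,   1.        ]]), 'k1': -0.08567143214621287, 'R': array([[-0.87039953,  0.49219978, -0.01200179],
       [ 0.3789275 ,  0.65412805, -0.65462237],
       [-0.31435428, -0.57433081, -0.75586077]]), 't': array([ 0.51724449, -0.13599502,  1.34773753])}
top {'mtx': array([[480.73871034,   0.        , 323.36417426],
       [  0.        , 480.73871034, 195.00347708],
       [  0.        ,   0.        ,   1.        ]]), 'k1': 0.007129939971537026, 'R': array([[ 0.02052615, -0.9996305 ,  0.01781983],
       [-0.98378314, -0.02337087, -0.17783289],
       [ 0.17818364, -0.01388062, -0.98389934]]), 't': array([-0.03361942,  0.57710917,  1.37654874])}
{'time': 0.1, 'joint_pos': array([-1.32230610e+00,  3.79353963e-01,  1.73466588e+00, -1.37730260e-05,
        1.02850141e+00, -3.32895189e-02]), 'joint_velocities': array([-7.20905106e-04, -1.57559868e-05, -3.41330022e-03,  1.45987381e-03,
        2.38820481e-04,  1.05924607e-03]), 'effort': array([-1.58602647e-04, -7.65046620e+01, -4.35292304e+01,  6.52351510e-02,
        3.98599484e-02, -1.25436634e-05]), 'tool_pos': array([ 0.19456525, -0.67208162,  0.21338334]), 'tool_rot': array([ 9.90090822e-01,  1.40427734e-01, -5.57253559e-05, -4.60982727e-04]), 'ft_force': array([-0.21810577, -0.04780415,  0.5123426 ]), 'wrist_torque': array([-0.02692399,  0.00117588, -0.02873944]), 'grip_force': 0.0, 'opening': 1.0028814270868671}
```

View pics/scene0.png

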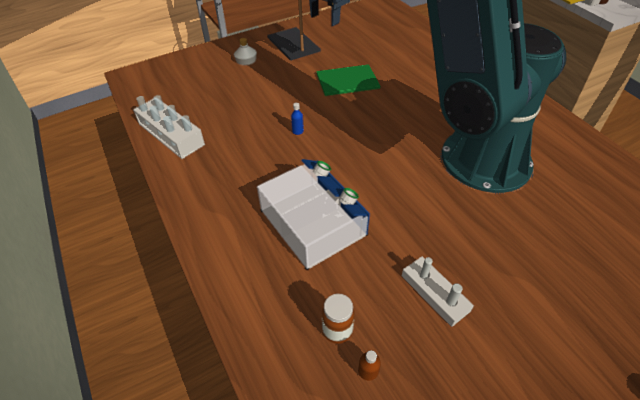

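View pics/top0.png

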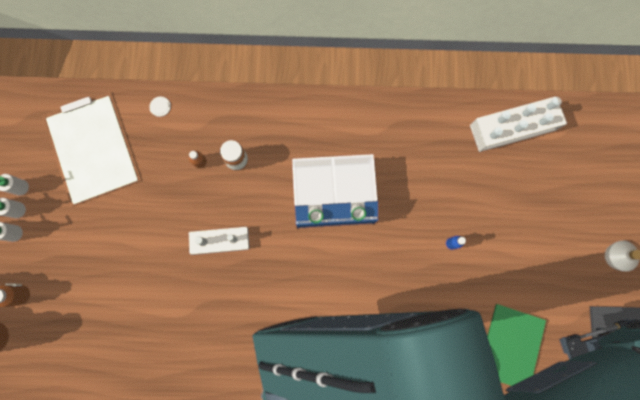

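The scene view shows the gauge (mouths near (322,168) and (349,196)) and the rack with its rods near (427,268) and (455,294). In the top view the gauge mouths are near (316,213) and (358,212), and the rack rods near (202,240) and (234,238). Next I'll zoom in.

```bash
python3 - <<'E'
import cv2
a=cv2.imread("pics/scene0.png"); b=cv2.imread("pics/top0.png")
r=lambda i,x0,y0,w,h,s:cv2.resize(i[y0:y0+h,x0:x0+w],None,fx=s,fy=s,interpolation=cv2.INTER_CUBIC)
# left scene rack (x8), right scene gauge
import numpy as np
A=np.hstack([r(a,400,250,80,80,5),r(a,300,155,80,80,5)])
cv2.imwrite("pics/c1.png",A)
B=np.vstack([r(b,180,220,80,40,10),r(b,290,190,100,40,8)[:, :800]])
cv2.imwrite("pics/c2.png",B[:600]); print(A.shape,B.shape)
cv2.imwrite("pics/c2.png",B[:600] if B.shape[0]<=600 else cv2.resize(B,None,fx=.75,fy=.75))
E
```

```text
(400, 800, 3) (720, 800, 3)
```

View pics/c1.png

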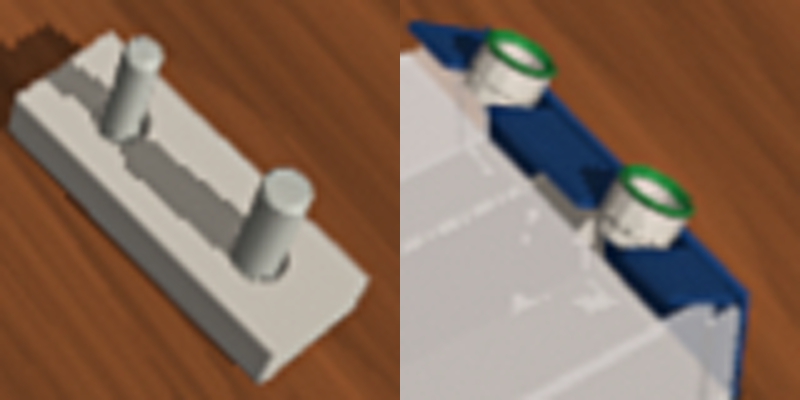

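View pics/c2.png

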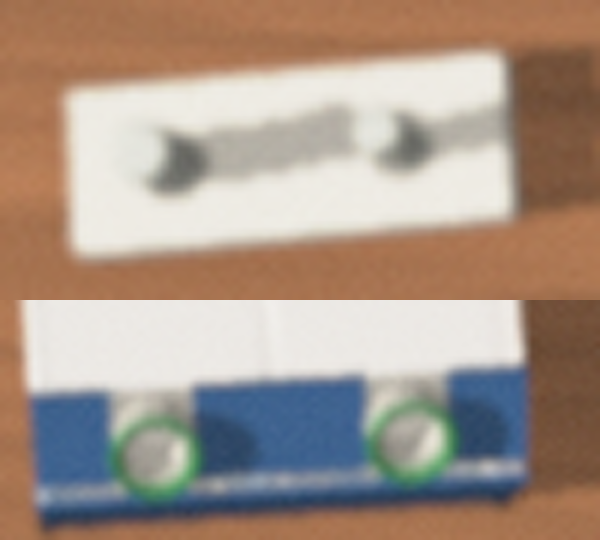

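The zooms put the thicker rod in the left (+y) well: scene top ≈(457.4,288), top view ≈(198.6,240). The thin rod is at ≈(428.6,260.5) and ≈(230,237.6). Mouth rings are at scene (324,166) and (351,194), and top (316,216) and (358.5,213.5). Now I'll triangulate.

```bash
cat > h.py <<'E'
import numpy as np,cv2
from station import bot,camera,calibration
from scipy.optimize import least_squares
from scipy.spatial.transform import Rotation as Ro
C={n:calibration(n) for n in("scene","top")}
def proj(n,X):
    c=C[n];p=np.asarray(X)@c["R"].T+c["t"];s=p[...,:2]/p[...,2:]
    s=s*(1+c["k1"]*(s**2).sum(-1,keepdims=True));K=c["mtx"]
    return s*K[0,0]+K[:2,2]
def tri(a,b):
    r=least_squares(lambda X:np.r_[proj("scene",X)-a,proj("top",X)-b],[.5,.1,.1]);return r.x,r.fun
def ray_z(n,uv,z):
    r=least_squares(lambda X:proj(n,np.r_[X,z])-uv,[.5,.1]);return r.x
def green(img,uv):
    h=cv2.cvtColor(img,cv2.COLOR_BGR2HSV);m=cv2.inRange(h,(45,90,40),(85,255,255))
    k=np.zeros_like(m);cv2.circle(k,(int(uv[0]),int(uv[1])),13,255,-1);m&=k
    p=cv2.findNonZero(m).reshape(-1,2);return cv2.fitEllipse(cv2.convexHull(p)),len(p)
E
python3 - <<'E'
from h import *
a=cv2.imread("pics/scene0.png"); b=cv2.imread("pics/top0.png")
M=[]
for n,s,t in(("left",(324,166),(316,216)),("right",(351,194),(358.5,213.5))):
    pass
for n,s,t in(("L",(351,194),(316,216)),("R",(324,166),(358.5,213.5))):
    es,et=green(a,s),green(b,t); print(n,es,et)
    x,f=tri(es[0][0],et[0][0]); print(x,f.round(2)); M.append(x)
    x2,f=tri(s,t); print(" hand",x2,f.round(2))
d=M[0]-M[1]; print("d",np.linalg.norm(d),"yaw deg",np.degrees(np.arctan2(-d[0],d[1])))
for n,s,t in(("thick",(457.4,288),(198.6,240.1)),("thin",(428.6,260.3),(230,237.5))):
    x,f=tri(s,t); print(n,x,f.round(2))
    print(" at z=.09:",ray_z("scene",s,.09),ray_z("top",t,.09))
# rack corners top crop (top face, z=.03) -> yaw
P=[ray_z("top",(180+u/7.5,220+v/7.5),.03) for u,v in((66,90),(505,50),(515,213),(75,257))]
P=np.array(P);print("rack",P,P.mean(0))
d=P[0]-P[1]+P[3]-P[2];print("yaw",np.degrees(np.arctan2(-d[0],d[1])),np.linalg.norm(d)/2)
E
```

```text
L (((350.6165771484375, 192.41409301757812), (6.6361823081970215, 15.732815742492676), 121.42118072509766), 54) (((315.71087646484375, 216.11141967773438), (12.917011260986328, 14.741547584533691), 80.71566772460938), 31)
[5.04376265e-01 5.60091042e-06 1.25568173e-01] [ 0.16  0.03  0.12 -0.14]
 hand [5.04369714e-01 1.33831198e-04 1.20126086e-01] [-0.28 -0.06 -0.22  0.24]
R (((323.5460510253906, 165.0115966796875), (5.884546279907227, 14.797561645507812), 120.66890716552734), 47) (((358.2051086425781, 213.07406616210938), (13.398438453674316, 14.967941284179688), 58.22846603393555), 28)
[ 0.51511612 -0.11832228  0.12691864] [ 0.01  0.    0.01 -0.01]
 hand [ 0.51402874 -0.11911557  0.12227291] [-0.23 -0.05 -0.16  0.19]
d 0.11882195345146916 yaw deg 5.186157657083134
thick [0.43245223 0.33115549 0.08766045] [-0.25 -0.05 -0.26  0.2 ]
 at z=.09: [0.43340361 0.33229527] [0.43285458 0.32989675]
thin [0.44228309 0.24194668 0.08907389] [ 0.03  0.01  0.03 -0.02]
 at z=.09: [0.44285795 0.24230366] [0.44213673 0.2418532 ]
rack [[0.46096951 0.37486057]
 [0.48066987 0.20294787]
 [0.41643334 0.19588776]
 [0.39561479 0.36674447]] [0.43842188 0.28511017]
yaw 6.741671440131759 0.17257798794595694
```

Emit:
servo_tool(
  commands="0.98 -0.434 -0.184 0 0 0.13 -1;0.98 -0.434 -0.184 0 0 0.13 -1;0.98 -0.434 -0.184 0 0 0.13 -1;0.98 -0.434 -0.184 0 0 0.13 -1;0.98 -0.434 -0.184 0 0 0.13 -1;0.98 -0.434 -0.184 0 0 0.13 -1",
)

```text
time: 0.85
tool_pos: [0.4005, -0.4995, 0.26]
tool_rot: [0.999, 0.044, -0.0, 0.0]
ft_force: [0.4, -1.2, 0.4]
opening: 0.998
grip_force: 0.0
```

Emit:
servo_tool(
  commands="0.68 -0.905 0 0 0 0 -1;0.68 -0.905 0 0 0 0 -1;0.68 -0.905 0 0 0 0 -1;0.68 -0.905 0 0 0 0 -1;0.68 -0.905 0 0 0 0 -1;0.68 -0.905 0 0 0 0 -1",
)

```text
time: 1.6
tool_pos: [0.5498, -0.2596, 0.2594]
tool_rot: [0.999, 0.044, -0.0, -0.0]
ft_force: [-0.7, 0.5, 0.2]
opening: 1.0
grip_force: 0.0
```

Emit:
servo_tool(
  commands="0.2 -0.946 0 0 0 0 -1;0.2 -0.946 0 0 0 0 -1;0.2 -0.946 0 0 0 0 -1;0.2 -0.946 0 0 0 0 -1;0.2 -0.946 0 0 0 0 -1;0.2 -0.946 0 0 0 0 -1",
)

```text
time: 2.35
tool_pos: [0.5787, -0.0215, 0.2596]
tool_rot: [0.999, 0.043, -0.0, 0.0]
ft_force: [0.4, -1.0, 0.2]
opening: 1.001
grip_force: 0.0
```

Emit:
servo_tool(
  commands="-0.237 -0.984 0 0 0 0 -1;-0.237 -0.984 0 0 0 0 -1;-0.237 -0.984 0 0 0 0 -1;-0.237 -0.984 0 0 0 0 -1;-0.237 -0.984 0 0 0 0 -1;-0.237 -0.984 0 0 0 0 -1",
)

```text
time: 3.1
tool_pos: [0.499, 0.2186, 0.2598]
tool_rot: [0.999, 0.043, -0.0, 0.0]
ft_force: [-0.1, 0.2, -0.5]
opening: 0.999
grip_force: 0.0
```

Emit:
servo_tool(
  commands="-0.227 -0.471 0 0 0 0 -1;-0.227 -0.471 0 0 0 0 -1;-0.227 -0.471 0 0 0 0 -1;-0.227 -0.471 0.3 0 0 0 -1;-0.227 -0.471 0.55 0 0 0 -1;-0.227 -0.471 0.7 0 0 0 -1;-0.227 -0.471 0.8 0 0 0 -1;-0.227 -0.471 0.8 0 0 0 -1",
  newtons=30,
)

```text
time: 4.1
tool_pos: [0.432, 0.3299, 0.0583]
tool_rot: [0.999, 0.042, -0.001, 0.001]
ft_force: [0.7, 0.3, 0.0]
opening: 1.003
grip_force: 0.0
```

Emit:
servo_tool(
  commands="0 0 0 0 0 0 1;0 0 0 0 0 0 1;0 0 0 0 0 0 1;0 0 0 0 0 0 1;0 0 0 0 0 0 1;0 0 0 0 0 0 1;0 0 0 0 0 0 1;0 0 0 0 0 0 1",
  newtons=30,
)

```text
time: 5.1
tool_pos: [0.4317, 0.3324, 0.0599]
tool_rot: [0.999, 0.043, -0.0, 0.0]
ft_force: [-1.4, 0.6, -1.1]
opening: 0.24
grip_force: 29.9
```

Emit:
servo_tool(
  commands="0 0 -0.2 0 0 0 1;0 0 -0.45 0 0 0 1;0 0 -0.7 0 0 0 1;0 0 -0.8 0 0 0 1;0.112 0.3 -0.8 0 0 0 1;0.112 0.55 -0.8 0 0 0 1;0.112 0.8 -0.8 0 0 0 1;0.112 0.94 -0.8 0 0 0 1;0.112 0.94 -0.8 0 0 0 1",
  newtons=30,
)

```text
time: 6.22
tool_pos: [0.4801, 0.0981, 0.2599]
tool_rot: [0.999, 0.042, -0.0, 0.0]
ft_force: [0.5, 0.7, -1.0]
opening: 0.245
grip_force: 29.9
```

Emit:
servo_tool(
  commands="0 0 0 0 0.1 0 1;0 0 0 0 0.2 0 1;0 0 0 0 0.3 0 1;0 0 0 0 0.407 0 1;0 0 0 0 0.407 0 1;0 0 0 0 0.407 0 1",
)

```text
time: 6.98
tool_pos: [0.4806, 0.1011, 0.2606]
tool_rot: [0.953, 0.042, 0.299, -0.013]
ft_force: [0.7, 1.0, -0.6]
opening: 0.242
grip_force: 29.9
```

```bash
cat >> h.py <<'E'
Q0=Ro.from_quat([0.99009,0.14043,0,0])
LOG="""0.98 -0.434 -0.184 0 0 0.13
0.68 -0.905 0 0 0 0
0.2 -0.946 0 0 0 0
-0.237 -0.984 0 0 0 0
-0.227 -0.471 0.8 0 0 0
0.112 0.94 -0.8 0 0 0
0 0 0 0 0.407 0"""
import os
def cmd():
    p=np.array([.195,-.672,.214]);R=Q0
    L=LOG+("\n"+open("log.txt").read() if os.path.exists("log.txt") else "")
    for l in L.strip().split("\n"):
        v=np.array(l.split(),float);p=p+R.apply(v[:3]*.25);R=R*Ro.from_rotvec(v[3:]*1.5)
    return p,R
def go(P,Rt=None):
    p,R=cmd();s=R.inv().apply(np.array(P)-p)/.25
    r=(R.inv()*Rt).as_rotvec()/1.5 if Rt is not None else np.zeros(3)
    return np.r_[s,r].round(3)
yaw=np.radians(4.9)
AX=np.array([.574*np.cos(yaw),.574*np.sin(yaw),-.819])
GX=np.array([np.cos(yaw),np.sin(yaw),0])
ML=np.array([.5044,0,.1255]);MR=np.array([.5151,-.1183,.1262])
E
python3 - <<'E'
from h import *
p,R=cmd();s=bot.get_state();print(p,s["tool_pos"],R.as_matrix()[:,2],AX,R.as_matrix()[:,0])
print(s["joint_pos"])
x=R.as_matrix()[:,0]; z=AX; y=np.cross(z,GX);y/=np.linalg.norm(y);Rt=Ro.from_matrix(np.c_[np.cross(y,z),y,z])
for d in(-.025,-.004): print(go(ML+AX*(d-.05),Rt))
cv2.imwrite("pics/held_s.png",cv2.resize(camera("scene")[100:280,250:450],None,fx=3,fy=3,interpolation=3))
E
```

```text
[0.4803959  0.10106519 0.26      ] [0.48062705 0.10111665 0.26056945] [ 0.57111938  0.04969319 -0.81936148] [ 0.5719022   0.04902931 -0.819     ] [0.81627738 0.07102443 0.57327721]
[ 0.19290726 -0.25925011  2.41795805 -0.16255428  0.38167838  1.80880267]
[-0.259  0.411  0.176 -0.     0.001  0.001]
[-0.259  0.411  0.26  -0.     0.001  0.001]
```

View pics/held_s.png

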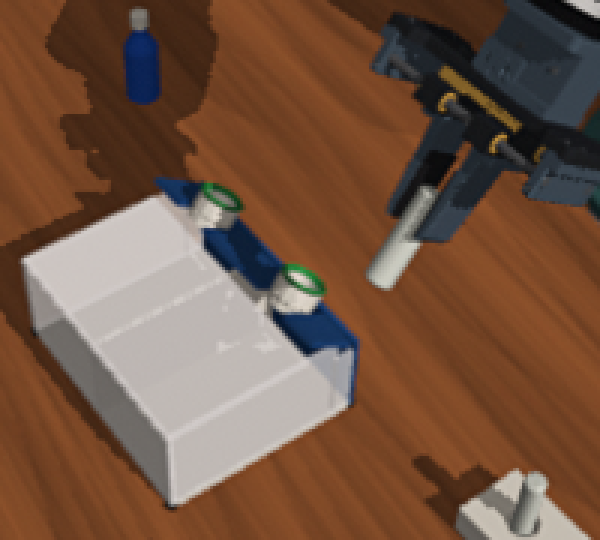

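The picture shows the thick rod held in line with the fingers, foot at about (383,280) in the crop, and both mouths clear. Moving to just in front of the left mouth.

Emit:
servo_tool(
  commands="-0.26 0.2 0.05 0 0 0 1;-0.26 0.411 0.1 0 0 0 1;-0.26 0.411 0.176 0 0 0 1;-0.26 0.411 0.176 0 0 0 1;-0.26 0.411 0.176 0 0 0 1",
)

```text
time: 7.65
tool_pos: [0.4573, -0.0114, 0.2015]
tool_rot: [0.955, 0.043, 0.292, -0.02]
ft_force: [0.6, -0.0, -0.5]
opening: 0.243
grip_force: 29.9
```

```bash
echo "-0.26 0.411 0.176 0 0 0" >> log.txt; python3 - <<'E'
from h import *
p,R=cmd();s=bot.get_state();print(s["time"],p,s["tool_pos"],s["joint_pos"],s["ft_force"])
Rm=Ro.from_quat(s["tool_rot"]).as_matrix();print(Rm[:,2])
print("predicted foot px",proj("scene",s["tool_pos"]+.05*Rm[:,2]),proj("top",s["tool_pos"]+.05*Rm[:,2]))
A=camera("scene")[130:230,290:390];B=camera("top")[165:265,270:370]
cv2.imwrite("pics/pre.png",cv2.resize(np.hstack([A,B]),None,fx=4,fy=4,interpolation=3))
E
```

```text
7.65 [ 0.46137377 -0.00372815  0.18668508] [ 0.45731591 -0.01144661  0.20146332] [-0.16782038 -0.21074162  2.50929656  0.53828578  0.30823957  0.84268759] [ 0.61444613 -0.02113354 -0.5141054 ]
[ 0.55662354  0.06344961 -0.82833833]
predicted foot px [356.16130666 178.00721403] [318.74750362 221.35313198]
```

View pics/pre.png

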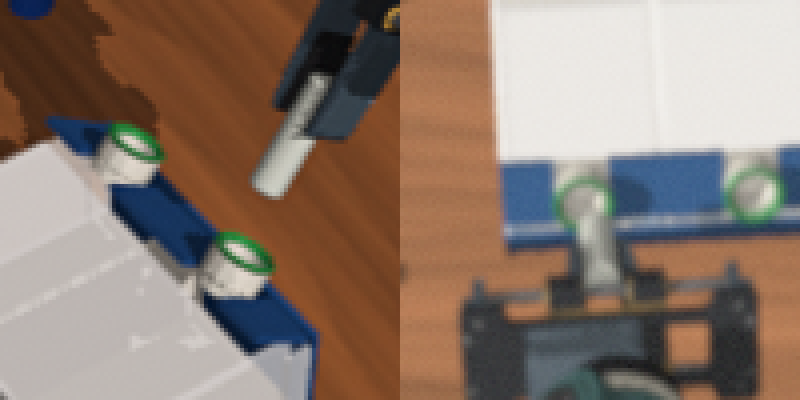

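The top half of the picture (left crop) shows the rod short of the left mouth. Joint 5 is on its lower limit, so a full 35° tool tilt isn't reachable. I'll back out, return the rod to its well and regrasp with the tool leaning about 18° relative to the rod.

Emit:
servo_tool(
  commands="0.26 -0.2 -0.176 0 0 0 1;0.26 -0.411 -0.176 0 0 0 1;0.26 -0.411 -0.176 0 0 0 1;0.26 -0.411 -0.176 0 0 0 1;0.26 -0.411 -0.176 0 -0.2 0 1;0.26 -0.411 -0.176 0 -0.407 0 1;0.26 -0.411 -0.176 0 -0.407 0 1;0.26 -0.411 -0.176 0 -0.407 0 1;0.26 -0.411 -0.176 0 -0.407 0 1;0.26 -0.411 -0.176 0 -0.407 0 1",
)

```text
time: 9.0
tool_pos: [0.4751, 0.0935, 0.2752]
tool_rot: [0.999, 0.048, -0.007, -0.006]
ft_force: [-0.1, -0.8, 0.5]
opening: 0.242
grip_force: 29.9
```

```bash
echo "0.26 -0.411 -0.176 0 -0.407 0" >> log.txt; python3 - <<'E'
from h import *
p,R=cmd();s=bot.get_state();print(s["time"],p,R.as_quat(),s["tool_pos"],s["tool_rot"],s["joint_pos"])
E
```

```text
9.0 [0.4803959  0.10106519 0.26      ] [0.99905855 0.04338217 0.         0.        ] [0.47512082 0.09345978 0.2751617 ] [ 0.99881306  0.04778416 -0.00744179 -0.00581086] [ 0.13890639 -0.04321927  2.11137705  0.01460154  1.08724429  1.60721572]
```

```bash
cat > patch.py <<'E'
s=open("h.py").read()
s=s.replace('    p=np.array([.195,-.672,.214]);R=Q0\n    L=LOG+("\\n"+open("log.txt").read() if os.path.exists("log.txt") else "")\n','    p=np.array([.4752,.0934,.2752]);R=Ro.from_quat([.99881306,.04778416,-.00744179,-.00581086])\n    L=open("log.txt").read()\n    if not L.strip(): return p,R\n')
s+='''
QV=Ro.from_quat([0.99906,0.04338,0,0])
def tilt(deg): return QV*Ro.from_rotvec([0,np.radians(deg),0])
'''
open("h.py","w").write(s)
E
python3 - <<'E'
exec(open("h.py").read().split("yaw=")[0])
L=LOG.split("\n")[:5]
p=np.array([.195,-.672,.214]);R=Q0
for l in L:
    v=np.array(l.split(),float);p=p+R.apply(v[:3]*.25);R=R*Ro.from_rotvec(v[3:]*1.5)
print(p)
E
python3 patch.py; : > log.txt; python3 - <<'E'
from h import *
G=np.array([.4325,.3313,.27])
G=np.array([.43186,.3317,.27])
print(go(G,QV))
E
```

```text
[0.43213087 0.33275353 0.06      ]
[-0.081 -0.965  0.034 -0.008  0.01   0.006]
```

Emit:
servo_tool(
  commands="-0.08 -0.3 0.034 -0.008 0.01 0.006 1;-0.08 -0.6 0.034 -0.008 0.01 0.006 1;-0.08 -0.85 0.034 -0.008 0.01 0.006 1;-0.08 -0.968 0.034 -0.008 0.01 0.006 1;-0.08 -0.968 0.034 -0.008 0.01 0.006 1;-0.08 -0.968 0.034 -0.008 0.01 0.006 1",
)

```text
time: 9.75
tool_pos: [0.4321, 0.3321, 0.2701]
tool_rot: [0.999, 0.044, 0.0, -0.0]
ft_force: [0.8, 0.0, -0.5]
opening: 0.244
grip_force: 29.9
```

```bash
echo "-0.08 -0.968 0.034 -0.008 0.01 0.006" >> log.txt; python3 - <<'E'
from h import *
p,R=cmd();s=bot.get_state();print(s["time"],p,R.as_quat(),s["tool_pos"],s["tool_rot"],go([.4321,.3325,.0605],QV))
E
```

```text
9.75 [0.43208331 0.33246032 0.26996896] [ 9.99062578e-01  4.32879669e-02  3.10137294e-04 -1.42654201e-04] [0.4320992  0.33212906 0.27014006] [ 9.99051195e-01  4.35508453e-02  1.76646482e-04 -4.29752199e-05] [-0.     0.     0.838 -0.    -0.    -0.   ]
```

Emit:
servo_tool(
  commands="0 0 0.25 0 0 0 1;0 0 0.5 0 0 0 1;0 0 0.7 0 0 0 1;0 0 0.76 0 0 0 1;0 0 0.8 0 0 0 1;0 0 0.835 0 0 0 1;0 0 0.835 0 0 0 1",
)

```text
time: 10.62
tool_pos: [0.4331, 0.3329, 0.0621]
tool_rot: [0.999, 0.043, 0.001, -0.0]
ft_force: [-0.0, 0.5, -1.0]
opening: 0.247
grip_force: 29.9
```

Emit:
servo_tool(
  commands="0 0 0 0 0 0 -1;0 0 0 0 0 0 -1;0 0 0 0 0 0 -1;0 0 0 0 0 0 -1;-0.012 0 -0.003 0 -0.105 0 -1;-0.024 0 -0.003 0 -0.209 0 -1;-0.024 0 -0.003 0 -0.209 0 -1;-0.024 0 -0.003 0 -0.209 0 -1",
)

```text
time: 11.62
tool_pos: [0.4263, 0.3318, 0.0619]
tool_rot: [0.987, 0.043, -0.155, 0.007]
ft_force: [-0.2, 1.1, -0.3]
opening: 0.996
grip_force: 0.0
```

Emit:
servo_tool(
  commands="0 0 0 0 0 0 1;0 0 0 0 0 0 1;0 0 0 0 0 0 1;0 0 0 0 0 0 1;0 0 0 0 0 0 1;0 0 0 0 0 0 1;0 0 0 0 0 0 1;0 0 0 0 0 0 1",
  newtons=40,
)

```text
time: 12.62
tool_pos: [0.4267, 0.3321, 0.0622]
tool_rot: [0.987, 0.043, -0.156, 0.007]
ft_force: [0.3, 0.1, -0.1]
opening: 0.237
grip_force: 40.0
```

```bash
printf "0 0 0.835 0 0 0\n-0.024 0 -0.003 0 -0.209 0\n" >> log.txt; cat >> h.py <<'E'
ALPHA=18;RT=tilt(35-ALPHA)
def tcp_for(M,d,g=.07):  # TCP with the foot d deep past mouth M
    z=RT.as_matrix()[:,2]; return M+AX*(d-g)+.019*z
E
python3 - <<'E'
from h import *
p,R=cmd();s=bot.get_state();print(s["time"],p,R.as_quat(),s["tool_pos"],s["tool_rot"],s["joint_pos"],s["opening"])
print("lift",go(p+[0,0,.2]),"then",go(np.r_[.49,.1,p[2]+.2],RT))
E
```

```text
12.625 [0.42623213 0.33200623 0.06196521] [ 0.98686234  0.04277952 -0.15565621  0.00661673] [0.42671101 0.33210117 0.06222675] [ 0.98683605  0.04260022 -0.15586805  0.00670627] [0.54955522 0.47996859 1.96218523 0.16577849 0.98787808 1.9225734 ] 0.23666517540507853
lift [-0.246 -0.    -0.761  0.     0.     0.   ] then [-0.081  0.946 -0.815 -0.     0.406 -0.   ]
```

Emit:
servo_tool(
  commands="-0.06 0 -0.19 0 0 0 1;-0.123 0 -0.38 0 0 0 1;-0.185 0 -0.57 0 0 0 1;-0.246 0 -0.761 0 0 0 1;-0.2 0.25 -0.78 0 0.1 0 1;-0.16 0.5 -0.8 0 0.2 0 1;-0.1 0.75 -0.815 0 0.3 0 1;-0.081 0.946 -0.815 0 0.406 0 1;-0.081 0.946 -0.815 0 0.406 0 1;-0.081 0.946 -0.815 0 0.406 0 1",
)

```text
time: 13.88
tool_pos: [0.4905, 0.1004, 0.2626]
tool_rot: [0.988, 0.042, 0.147, -0.007]
ft_force: [0.1, -0.0, -1.8]
opening: 0.244
grip_force: 40.0
```

```bash
echo "-0.081 0.946 -0.815 0 0.406 0" >> log.txt; python3 - <<'E'
from h import *
p,R=cmd();s=bot.get_state();print(s["time"],p,R.as_quat(),s["tool_pos"],s["tool_rot"],s["joint_pos"],s["opening"])
for d in(-.04,-.025,-.004): print(d,tcp_for(ML,d),go(tcp_for(ML,d),RT))
E
```

```text
13.875 [0.48997479 0.10009887 0.26199577] [ 0.98813195  0.04279534  0.14738178 -0.00651365] [0.49053601 0.10035187 0.26258764] [ 0.98822439  0.04228515  0.1469084  -0.00651544] [ 0.16784756 -0.13772877  2.24442838 -0.03477766  0.7409257   1.67530449] 0.243502750420556
-0.04 [ 0.44702491 -0.00491172  0.19742021] [-0.274  0.404  0.186 -0.     0.    -0.   ]
-0.025 [ 0.45560345 -0.00417628  0.18513521] [-0.255  0.404  0.243 -0.     0.    -0.   ]
-0.004 [ 0.46761339 -0.00314667  0.16793621] [-0.229  0.404  0.323 -0.     0.    -0.   ]
```

Emit:
servo_tool(
  commands="-0.274 0.2 0.05 0 0 0 1;-0.274 0.404 0.1 0 0 0 1;-0.274 0.404 0.186 0 0 0 1;-0.255 0.404 0.243 0 0 0 1;-0.255 0.404 0.243 0 0 0 1;-0.255 0.404 0.243 0 0 0 1",
)

```text
time: 14.62
tool_pos: [0.4564, -0.0034, 0.186]
tool_rot: [0.988, 0.043, 0.147, -0.007]
ft_force: [1.5, -0.1, -1.6]
opening: 0.243
grip_force: 40.0
```

```bash
echo "-0.255 0.404 0.243 0 0 0" >> log.txt; python3 - <<'E'
from h import *
p,R=cmd();s=bot.get_state();print(s["time"],p,s["tool_pos"],s["tool_rot"],s["joint_pos"],s["ft_force"])
A=camera("scene");B=camera("top")
for n,I in(("scene",A),("top",B)):
    print(n,"foot",proj(n,ML-.025*AX),"rod top",proj(n,ML-.105*AX),"mouth",proj(n,ML))
cv2.imwrite("pics/sA.png",A);cv2.imwrite("pics/tA.png",B)
cv2.imwrite("pics/pre2.png",cv2.resize(np.hstack([A[140:220,310:390],B[175:255,280:360]]),None,fx=5,fy=5,interpolation=3))
E
```

```text
14.625 [ 0.45562425 -0.00424351  0.18526029] [ 0.45636502 -0.00336223  0.18597825] [ 0.98816101  0.04334043  0.14702228 -0.00662409] [-0.0888133  -0.10020774  2.37637523  0.09454503  0.57644314  1.32252808] [ 1.51370414 -0.13229396 -1.62042726]
scene foot [355.72678791 184.45384563] rod top [372.20317727 157.80773474] mouth [350.76653843 192.46897961]
top foot [316.17881827 220.13719396] rod top [317.35953414 234.48860268] mouth [315.8360058  215.97063383]
```

View pics/pre2.png

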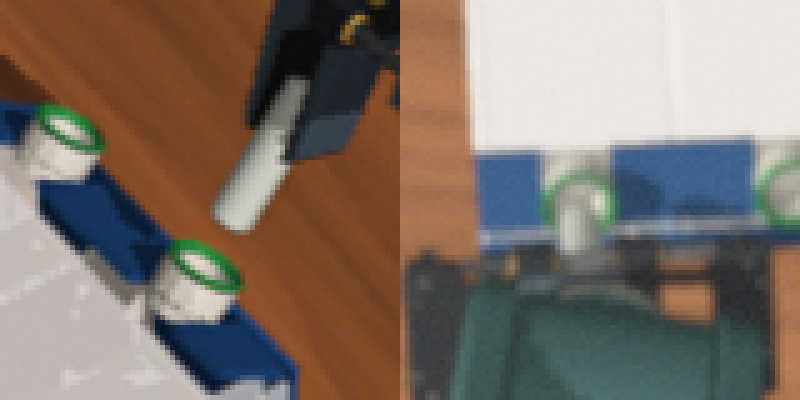

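The foot sits just in front of the left mouth (scene ≈(357,183), top ≈(315.5,220)), within about 1–2 mm laterally of the port axis. Inserting in steps and feeling the force.

Emit:
servo_tool(
  commands="0.012 0 0.038 0 0 0 1;0.022 0 0.068 0 0 0 1;0.03 0 0.092 0 0 0 1;0.037 0 0.114 0 0 0 1;0.043 0 0.133 0 0 0 1;0.05 0 0.152 0 0 0 1;0.05 0 0.152 0 0 0 1",
)

```text
time: 15.6
tool_pos: [0.4785, -0.0021, 0.1521]
tool_rot: [0.988, 0.043, 0.146, -0.007]
ft_force: [-1.9, -0.9, -5.5]
opening: 0.24
grip_force: 40.0
```

```bash
echo "0.05 0 0.152 0 0 0" >> log.txt; cat >> h.py <<'E'
def rep(M):
    p,R=cmd();s=bot.get_state();e=s["tool_pos"]-p
    print("t",s["time"],"meas-cmd mm",(e*1e3).round(1),"along",round(e@AX*1e3,1),"depth cmd",round((p-tcp_for(M,0))@AX*1e3,1))
    f=s["ft_force"];print("F",f.round(1),"along",round(f@AX,1),"lat gx,gy",round(f@np.array([.819,.07,.574]),1),round(f@np.array([-np.sin(yaw),np.cos(yaw),0]),1),"torq",s["wrist_torque"].round(2),s["opening"].round(3))
E
python3 -c "
from h import *
rep(ML)"
```

```text
t 15.6 meas-cmd mm [-0.1  0.2 -0.4] along 0.3 depth cmd 14.9Traceback (most recent call last):
  File "<string>", line 3, in <module>
    rep(ML)
    ~~~^^^^
  File "h.py", line 51, in rep
    f=s["ft_force"];print("F",f.round(1),"along",round(f@AX,1),"lat gx,gy",round(f@np.array([.819,.07,.574]),1),round(f@np.array([-np.sin(yaw),np.cos(yaw),0]),1),"torq",s["wrist_torque"].round(2),s["opening"].round(3))
                                                                                                                                                                                                    ^^^^^^^^^^^^^^^^^^
AttributeError: 'float' object has no attribute 'round'
```

Emit:
servo_tool(
  commands="-0.005 0 0.002 0 0 0 1;-0.002 0 0.012 0 0 0 1;0 0 0.02 0 0 0 1;0.003 0 0.0285 0 0 0 1;0.003 0 0.0285 0 0 0 1",
)

```text
time: 16.23
tool_pos: [0.4819, -0.0019, 0.1462]
tool_rot: [0.988, 0.043, 0.147, -0.006]
ft_force: [-1.1, -0.9, -3.1]
opening: 0.24
grip_force: 40.0
```

```bash
echo "0.003 0 0.0285 0 0 0" >> log.txt; sed -i 's/s\["opening"\].round(3)/round(float(s["opening"]),3)/' h.py
python3 -c "
from h import *
rep(ML)"
```

```text
t 16.225 meas-cmd mm [0.6 0.1 0.2] along 0.2 depth cmd 21.9
F [-1.1 -0.9 -3.1] along 1.9 lat gx,gy -2.7 -0.8 torq [-0.01  0.73 -0.02] 0.24
```

Emit:
servo_tool(
  commands="-0.002 0 0.004 0 0 0 1;0 0 0.01 0 0 0 1;0.002 0 0.015 0 0 0 1;0.004 0 0.02 0 0 0 1;0.004 0 0.02 0 0 0 1",
)

```text
time: 16.85
tool_pos: [0.4825, -0.0016, 0.1419]
tool_rot: [0.988, 0.043, 0.145, -0.007]
ft_force: [-34.1, -4.0, 36.7]
opening: 0.24
grip_force: 40.0
```

```bash
echo "0.004 0 0.02 0 0 0" >> log.txt
python3 -c "
from h import *
rep(ML)"
```

```text
t 16.85 meas-cmd mm [-1.3  0.2  0.4] along -1.1 depth cmd 27.0
F [-34.1  -4.   36.7] along -49.7 lat gx,gy -7.1 -1.0 torq [-0.33  3.82 -0.01] 0.24
```

Blocked at the shoulder: about 50 N axial and hardly any lateral force, so the left port looks like the narrow one. Backing out and trying the right port.

Emit:
servo_tool(
  commands="-0.02 0 -0.06 0 0 0 1;-0.045 0 -0.14 0 0 0 1;-0.071 0 -0.217 0 0 0 1;-0.071 0 -0.217 0 0 0 1;-0.071 0 -0.217 0 0 0 1",
)

```text
time: 17.48
tool_pos: [0.452, -0.0045, 0.1883]
tool_rot: [0.988, 0.043, 0.148, -0.006]
ft_force: [-0.0, 0.3, -1.4]
opening: 0.242
grip_force: 40.0
```

```bash
echo "-0.071 0 -0.217 0 0 0" >> log.txt
python3 -c "
from h import *
rep(ML)
n=np.array([.819*np.cos(yaw),.819*np.sin(yaw),.574])
for d in(-.03,-.02,.015,.02,.03): print(d,go(tcp_for(MR,d)-.002*n,RT))"
```

```text
t 17.475 meas-cmd mm [0.9 0.1 0.2] along 0.4 depth cmd -30.1
F [-0.   0.3 -1.4] along 1.1 lat gx,gy -0.8 0.3 torq [0.03 0.2  0.  ] 0.242
-0.03 [ 0.002  0.475 -0.002 -0.     0.    -0.   ]
-0.02 [ 0.015  0.475  0.036 -0.     0.    -0.   ]
0.015 [ 0.058  0.475  0.169 -0.     0.    -0.   ]
0.02 [ 0.064  0.475  0.188 -0.     0.    -0.   ]
0.03 [ 0.077  0.475  0.226 -0.     0.    -0.   ]
```

Emit:
servo_tool(
  commands="0.002 0.24 -0.002 0 0 0 1;0.002 0.477 -0.002 0 0 0 1;0.002 0.477 -0.002 0 0 0 1;0.002 0.477 -0.002 0 0 0 1;0.022 0.477 0.06 0 0 0 1;0.035 0.477 0.1 0 0 0 1;0.047 0.477 0.135 0 0 0 1;0.058 0.477 0.169 0 0 0 1;0.058 0.477 0.169 0 0 0 1;0.058 0.477 0.169 0 0 0 1",
)

```text
time: 18.73
tool_pos: [0.4877, -0.1209, 0.1523]
tool_rot: [0.988, 0.043, 0.147, -0.007]
ft_force: [-2.0, -0.2, -2.8]
opening: 0.243
grip_force: 40.0
```

```bash
echo "0.058 0.477 0.169 0 0 0" >> log.txt
python3 -c "
from h import *
rep(MR)"
```

```text
t 18.725 meas-cmd mm [0.2 0.2 0.3] along -0.1 depth cmd 14.9
F [-2.  -0.2 -2.8] along 1.2 lat gx,gy -3.3 -0.0 torq [-0.12  0.66 -0.  ] 0.243
```

Light wall contact only. A small correction away from the upper wall, then advance 13 mm.

Emit:
servo_tool(
  commands="-0.003 0 0.001 0 0 0 1;0.002 0 0.016 0 0 0 1;0.006 0 0.028 0 0 0 1;0.009 0 0.04 0 0 0 1;0.013 0 0.05 0 0 0 1;0.013 0 0.05 0 0 0 1",
)

```text
time: 19.48
tool_pos: [0.4943, -0.1204, 0.1408]
tool_rot: [0.988, 0.043, 0.147, -0.007]
ft_force: [-1.4, -2.5, -4.7]
opening: 0.237
grip_force: 40.0
```

```bash
echo "0.013 0 0.05 0 0 0" >> log.txt
python3 -c "
from h import *
rep(MR)"
```

```text
t 19.475 meas-cmd mm [ 0.1  0.2 -0.2] along 0.2 depth cmd 27.8
F [-1.4 -2.5 -4.7] along 3.0 lat gx,gy -4.1 -2.4 torq [-0.39  0.9  -0.15] 0.237
```

Emit:
servo_tool(
  commands="0.003 0 0.014 0 0 0 1;0.007 0 0.026 0 0 0 1;0.011 0 0.037 0 0 0 1;0.014 0 0.047 0 0 0 1;0.014 0 0.047 0 0 0 1",
)

```text
time: 20.1
tool_pos: [0.5011, -0.1198, 0.1307]
tool_rot: [0.988, 0.043, 0.147, -0.007]
ft_force: [-1.5, -1.6, -5.3]
opening: 0.242
grip_force: 40.0
```

```bash
echo "0.014 0 0.047 0 0 0" >> log.txt
python3 -c "
from h import *
rep(MR)"
```

```text
t 20.1 meas-cmd mm [ 0.2  0.2 -0.1] along 0.1 depth cmd 40.1
F [-1.5 -1.6 -5.3] along 3.4 lat gx,gy -4.4 -1.5 torq [-0.46  0.94 -0.16] 0.242
```

Emit:
servo_tool(
  commands="0.002 0 0.007 0 0 0 1;0.003 0 0.011 0 0 0 1;0.005 0 0.016 0 0 0 1;0.006 0 0.02 0 0 0 1;0.006 0 0.02 0 0 0 1",
)

```text
time: 20.72
tool_pos: [0.5039, -0.1196, 0.1265]
tool_rot: [0.988, 0.043, 0.147, -0.006]
ft_force: [-4.5, -2.6, -2.0]
opening: 0.241
grip_force: 40.0
```

```bash
echo "0.006 0 0.02 0 0 0" >> log.txt
python3 -c "
from h import *
rep(MR)"
```

```text
t 20.725 meas-cmd mm [0.  0.2 0.1] along -0.0 depth cmd 45.3
F [-4.5 -2.6 -2. ] along -1.0 lat gx,gy -5.0 -2.2 torq [-0.56  1.29 -0.23] 0.241
```

Emit:
servo_tool(
  commands="0 0 0 0 0 0 -0.2;0 0 0 0 0 0 -0.2;0 0 0 0 0 0 -0.2;0 0 0 0 0 0 -0.2;-0.02 0 -0.08 0 0 0 -0.2;-0.05 0 -0.16 0 0 0 -0.2;-0.11 0 -0.36 0 0 0 -0.2;-0.11 0 -0.36 0 0 0 -0.2;-0.11 0 -0.36 0 0 0 -0.2",
)

```text
time: 21.85
tool_pos: [0.452, -0.1242, 0.2046]
tool_rot: [0.988, 0.043, 0.147, -0.006]
ft_force: [-0.2, -0.5, -0.3]
opening: 0.601
grip_force: 0.0
```

```bash
echo "-0.11 0 -0.36 0 0 0" >> log.txt
python3 -c "
from h import *
rep(MR)
A=camera('scene');B=camera('top')
cv2.imwrite('pics/s3.png',A);cv2.imwrite('pics/after1.png',cv2.resize(np.hstack([A[150:270,250:380],B[150:270,280:410]]),None,fx=3,fy=3,interpolation=3))"
```

```text
t 21.85 meas-cmd mm [0.5 0.1 0.2] along 0.1 depth cmd -48.8
F [-0.2 -0.5 -0.3] along 0.1 lat gx,gy -0.3 -0.5 torq [-0.04  0.16 -0.03] 0.601
```

View pics/after1.png

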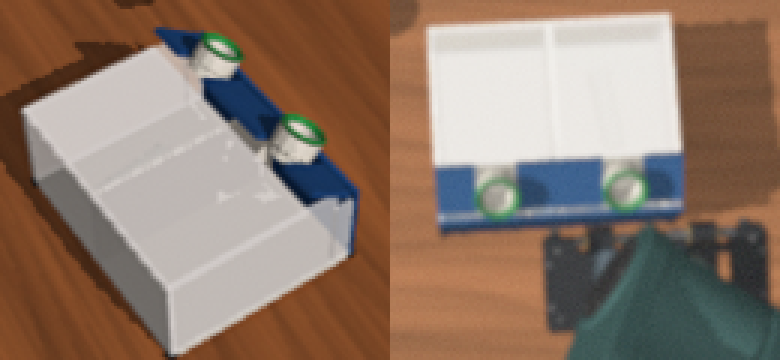

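The rod has left the right mouth: both mouths are empty at crop positions (497,195) and (625,188). Next, the thin rod.

```bash
python3 -c "
from h import *
B0=cv2.imread('pics/top0.png').astype(int);B=camera('top').astype(int)
D=(B-B0).mean(2)[155:203,290:380];D=cv2.blur(D,(3,3))
print('L comp min/max',D[:,4:40].min().round(),D[:,4:40].max().round(),'R',D[:,46:82].min().round(),D[:,46:82].max().round(),np.argwhere(abs(D)>5).mean(0),(abs(D[:,46:82])>4).sum(),(abs(D[:,4:40])>4).sum())
RG=tilt(-18);z=RG.as_matrix()[:,2];G=np.array([.4423,.2419,.08])+.019*z
print(go([.47,.06,.26],RT),G)
open('log.txt','a').write('%s\n'%' '.join(map(str,go([.47,.06,.26],RT))))
print(go(G+[0,0,.18],RG))
open('log.txt','a').write('%s\n'%' '.join(map(str,go(G+[0,0,.18],RG))))
print(go(G,RG))
"; cat log.txt | tail -3
```

```text
L comp min/max -2.0 1.0 R -4.0 1.0 [nan nan] 0 0
[ 0.196 -0.728 -0.172 -0.     0.    -0.   ] [0.43645077 0.24139108 0.06192993]
[-0.089 -0.735  0.048 -0.    -0.407 -0.   ]
[ 0.223  0.001  0.685 -0.     0.    -0.   ]
-0.11 0 -0.36 0 0 0
0.196 -0.728 -0.172 -0.0 0.0 -0.0
-0.089 -0.735 0.048 -0.0 -0.407 -0.0<string>:5: RuntimeWarning: Mean of empty slice.
  ret = um.true_divide(
```

Emit:
servo_tool(
  commands="0.1 -0.1 -0.172 0 0 0 -0.2;0.196 -0.35 -0.172 0 0 0 -0.2;0.196 -0.55 -0.172 0 0 0 -0.2;0.196 -0.728 -0.172 0 0 0 -0.2;0.196 -0.728 -0.172 0 0 0 -0.2;0.196 -0.728 -0.172 0 0 0 -0.2",
)

```text
time: 22.75
tool_pos: [0.4704, 0.0601, 0.2595]
tool_rot: [0.988, 0.043, 0.146, -0.006]
ft_force: [-0.1, -0.3, -0.1]
opening: 0.6
grip_force: 0.0
```

Emit:
servo_tool(
  commands="-0.089 -0.2 0.048 0 -0.1 0 -0.2;-0.089 -0.4 0.048 0 -0.2 0 -0.2;-0.089 -0.6 0.048 0 -0.3 0 -0.2;-0.089 -0.735 0.048 0 -0.407 0 -0.2;-0.089 -0.735 0.048 0 -0.407 0 -0.2;-0.089 -0.735 0.048 0 -0.407 0 -0.2;-0.089 -0.735 0.048 0 -0.407 0 -0.2",
)

```text
time: 23.62
tool_pos: [0.4367, 0.2405, 0.2425]
tool_rot: [0.987, 0.042, -0.156, 0.006]
ft_force: [-0.8, 0.4, 0.1]
opening: 0.597
grip_force: 0.0
```

Emit:
servo_tool(
  commands="0.056 0 0.17 0 0 0 -0.2;0.11 0 0.34 0 0 0 -0.2;0.16 0 0.5 0 0 0 -0.2;0.2 0 0.61 0 0 0 -0.2;0.223 0 0.685 0 0 0 -0.2;0.223 0 0.685 0 0 0 -0.2;0.223 0 0.685 0 0 0 -0.2",
)

```text
time: 24.5
tool_pos: [0.4375, 0.2418, 0.0633]
tool_rot: [0.987, 0.043, -0.156, 0.006]
ft_force: [-1.2, -1.2, -0.3]
opening: 0.603
grip_force: 0.0
```

Emit:
servo_tool(
  commands="0 0 0 0 0 0 1;0 0 0 0 0 0 1;0 0 0 0 0 0 1;0 0 0 0 0 0 1;0 0 0 0 0 0 1;0 0 0 0 0 0 1",
  newtons=40,
)

```text
time: 25.25
tool_pos: [0.4369, 0.2417, 0.0623]
tool_rot: [0.987, 0.043, -0.157, 0.007]
ft_force: [-0.3, 0.3, 2.3]
opening: 0.187
grip_force: 40.0
```

```bash
echo "0.223 0 0.685 0 0 0" >> log.txt
python3 -c "
from h import *
rep(ML)
p,R=cmd();print(p)
print(go(p+[0,0,.2]),go([.49,.06,.262],RT))
n=np.array([.819*np.cos(yaw),.819*np.sin(yaw),.574])
open('log.txt','a').write('%s\n'%' '.join(map(str,go([.49,.06,.262],RT))))
for d in(-.045,-.025,.015): print(d,go(tcp_for(ML,d)-.002*n,RT))
"
```

```text
t 25.25 meas-cmd mm [0.5 0.2 0.3] along 0.0 depth cmd 77.0
F [-0.3  0.3  2.3] along -2.1 lat gx,gy 1.1 0.3 torq [ 0.08 -0.11  0.  ] 0.187
[0.436403   0.24154695 0.06191735]
[-0.247 -0.    -0.761  0.     0.     0.   ] [-0.104  0.742 -0.808 -0.     0.407 -0.   ]
-0.045 [-0.275  0.244  0.174 -0.     0.    -0.   ]
-0.025 [-0.25   0.244  0.25  -0.     0.    -0.   ]
0.015 [-0.2    0.244  0.402 -0.     0.    -0.   ]
```

Emit:
servo_tool(
  commands="-0.06 0 -0.19 0 0 0 1;-0.123 0 -0.38 0 0 0 1;-0.185 0 -0.57 0 0 0 1;-0.247 0 -0.761 0 0 0 1;-0.2 0.2 -0.78 0 0.1 0 1;-0.16 0.4 -0.8 0 0.2 0 1;-0.12 0.6 -0.808 0 0.3 0 1;-0.104 0.742 -0.808 0 0.407 0 1;-0.104 0.742 -0.808 0 0.407 0 1;-0.104 0.742 -0.808 0 0.407 0 1",
)

```text
time: 26.5
tool_pos: [0.4907, 0.0603, 0.2626]
tool_rot: [0.988, 0.042, 0.147, -0.006]
ft_force: [-0.3, 0.1, 0.5]
opening: 0.188
grip_force: 40.0
```

Emit:
servo_tool(
  commands="-0.275 0.12 0.05 0 0 0 1;-0.275 0.244 0.1 0 0 0 1;-0.275 0.244 0.174 0 0 0 1;-0.25 0.244 0.25 0 0 0 1;-0.25 0.244 0.25 0 0 0 1;-0.24 0.244 0.28 0 0 0 1;-0.227 0.244 0.32 0 0 0 1;-0.217 0.244 0.35 0 0 0 1;-0.208 0.244 0.376 0 0 0 1;-0.2 0.244 0.402 0 0 0 1;-0.2 0.244 0.402 0 0 0 1",
)

```text
time: 27.88
tool_pos: [0.4773, -0.0022, 0.1511]
tool_rot: [0.988, 0.043, 0.147, -0.006]
ft_force: [-0.5, 0.7, 0.6]
opening: 0.187
grip_force: 40.0
```

```bash
echo "-0.2 0.244 0.402 0 0 0" >> log.txt
python3 -c "
from h import *
rep(ML)"
```

```text
t 27.875 meas-cmd mm [ 0.4  0.1 -0.1] along 0.3 depth cmd 15.0
F [-0.5  0.7  0.6] along -0.7 lat gx,gy -0.0 0.7 torq [0.03 0.23 0.08] 0.187
```

Emit:
servo_tool(
  commands="0.005 0 0.015 0 0 0 1;0.008 0 0.026 0 0 0 1;0.011 0 0.034 0 0 0 1;0.013 0 0.04 0 0 0 1;0.015 0 0.046 0 0 0 1;0.015 0 0.046 0 0 0 1",
)

```text
time: 28.62
tool_pos: [0.4842, -0.0017, 0.1416]
tool_rot: [0.988, 0.043, 0.147, -0.006]
ft_force: [0.2, -0.1, -0.5]
opening: 0.187
grip_force: 40.0
```

```bash
echo "0.015 0 0.046 0 0 0" >> log.txt
python3 -c "
from h import *
rep(ML)"
```

```text
t 28.625 meas-cmd mm [0.4 0.1 0.2] along 0.0 depth cmd 27.1
F [ 0.2 -0.1 -0.5] along 0.6 lat gx,gy -0.1 -0.1 torq [0.03 0.22 0.04] 0.187
```

Free going. Continue to 41 mm, gently.

Emit:
servo_tool(
  commands="0.004 0 0.011 0 0 0 1;0.007 0 0.022 0 0 0 1;0.01 0 0.032 0 0 0 1;0.014 0 0.043 0 0 0 1;0.017 0 0.053 0 0 0 1;0.017 0 0.053 0 0 0 1",
)

```text
time: 29.38
tool_pos: [0.4922, -0.001, 0.1301]
tool_rot: [0.988, 0.043, 0.147, -0.006]
ft_force: [-0.4, -1.3, 0.2]
opening: 0.183
grip_force: 40.0
```

```bash
echo "0.017 0 0.053 0 0 0" >> log.txt
python3 -c "
from h import *
rep(ML)"
```

```text
t 29.375 meas-cmd mm [0.5 0.1 0.2] along 0.1 depth cmd 41.0
F [-0.4 -1.3  0.2] along -0.5 lat gx,gy -0.4 -1.3 torq [-0.    0.18  0.11] 0.183
```

Emit:
servo_tool(
  commands="0.002 0 0.006 0 0 0 1;0.004 0 0.011 0 0 0 1;0.006 0 0.017 0 0 0 1;0.006 0 0.017 0 0 0 1",
)

```text
time: 29.88
tool_pos: [0.4948, -0.0007, 0.1265]
tool_rot: [0.988, 0.043, 0.147, -0.006]
ft_force: [-0.0, -0.4, -1.3]
opening: 0.183
grip_force: 40.0
```

Emit:
servo_tool(
  commands="0 0 0 0 0 0 -0.2;0 0 0 0 0 0 -0.2;0 0 0 0 0 0 -0.2;0 0 0 0 0 0 -0.2;-0.02 0 -0.08 0 0 0 -0.2;-0.05 0 -0.16 0 0 0 -0.2;-0.11 0 -0.36 0 0 0 -0.2;-0.11 0 -0.36 0 0 0 -0.2;-0.11 0 -0.36 0 0 0 -0.2;-0.11 0 -0.36 0 0 0 -0.2",
)

```text
time: 31.12
tool_pos: [0.4423, -0.0052, 0.2036]
tool_rot: [0.988, 0.043, 0.146, -0.007]
ft_force: [0.6, -0.2, -1.0]
opening: 0.598
grip_force: 0.0
```

```bash
python3 -c "
from h import *
rep(ML)
A=camera('scene');B=camera('top')
f=lambda I:cv2.resize(I,None,fx=3,fy=3,interpolation=3)
C=np.hstack([f(A[150:270,250:380]),f(B[150:270,280:410])])
cv2.imwrite('pics/after2.png',cv2.createCLAHE(3,(4,4)).apply(cv2.cvtColor(C,cv2.COLOR_BGR2GRAY)))"
```

```text
t 31.125 meas-cmd mm [-49.4  -4.1  73.7] along -88.8 depth cmd 41.0
F [ 0.6 -0.2 -1. ] along 1.2 lat gx,gy -0.1 -0.2 torq [0.03 0.2  0.03] 0.598
```

View pics/after2.png

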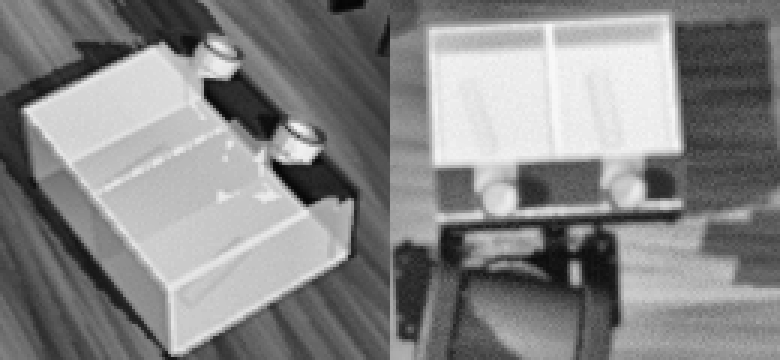

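The contrast-enhanced picture shows one rod lying in each compartment (top crop: thin at about (478,105), thick at about (605,110)). Both mouths are empty and the gripper is clear.

```bash
python3 -c "
from station import bot
print(bot.hand_in())"
```

```text
the job is handed in; nothing more can be done
None
```

The job is handed in: the thick rod was blocked in the left port and slid through the right one, then the thin rod went through the left; the last picture shows one rod in each compartment, with about 31 s used and the bottles never approached.

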